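Change the purge gas over at the bench valves

ROBOT

A 6-joint arm with a two-finger parallel gripper is mounted at the origin on the work surface. World frame = base frame: x ahead of the robot, y to its left, z up, the work surface at z = 0. Lengths are in m, angles in degrees, forces in N, time in s.
With the tool pointing down it reaches from about 0.325 to 0.85 m from the base axis. Payload 15.5 kg.
Tool frame: the origin (TCP) lies at the very end of the fingers, on their centre line; the grasp point (between the pads) lies arm.grip_depth behind it (arm.grip_depth is the distance from the TCP to the grasp point, in m); z points along the fingers, y is the direction in which the jaws open and shut (so a half turn about z gives the same grasp; the last joint's range is limited). The gripper opens to 91 mm and grips with 3 to 60 N. Pads are 32 mm wide; open, the fingers measure 118 mm over their backs; the gripper's body (76 mm by 178 mm) begins 60 mm behind the grasp point.
Start: joints at [62.768, 28.281, 77.091, -0, 74.628, -5.472], TCP at [0.232, 0.58, 0.189] pointing down, gripper open.
Joint ranges: [-166.48, 166.48], [-47.26, 123.95], [12.59, 153.08], [-70.14, 250.14], [6.76, 159.57], [-176.63, 176.63]. Speed limits (degrees/s): [108.29, 108.29, 147.25, 172.46, 172.46, 172.46].

INTERFACE

Orientations are given as a 3x3 rotation matrix whose columns are the frame's x, y, z axes.
In Python, from rig import arm gives the robot as it stands. Calls block until the motion is done:
- arm.move_to(position, orientation): joint-space move of the TCP to a pose.
- arm.move_l(position, orientation=None, feed=0.15): straight line of the TCP; orientation=None keeps the orientation; feed is the mean speed in m/s.
- arm.move_joints(angles): joint-space move.
- arm.grip(opening): finger opening in m; the grip force is fixed at half the most; returns when the fingers have stopped.
- arm.sleep(seconds).
- arm.solve_ik(position, orientation): joint angles nearest the present ones, or None.
- arm.snapshot(name): name is "side" or "top"; returns the picture (384x512x3 uint8, red, green, blue); there is no depth.
- arm.get_calibration(name): a dict with "intrinsics" (3x3 intrinsics, pixels), "cam_to_world" (4x4, takes a point from camera to world coordinates). Camera axes: x right, y down, z forward; pixel columns grow to the right and rows downward; lengths in m; the calibration is good to about 2 mm. A picture is of the moment at which its call begins. get_calibration takes no time and is no camera call.
A pose or a line that the arm cannot do raises arm.Unreachable and nothing moves.
- arm.sign_off(): hands the job in, once; it reports no verdict.
Readings, each from a call of its own:
- arm.current_t(): time.
- arm.current_joint_positions(): joint angles.
- arm.current_dq(): joint speeds.
- arm.current_tau(): joint torques, N m.
- arm.current_ee_pos(): TCP position.
- arm.current_tool_rot(): TCP orientation.
- arm.current_force(): force on the tool from outside, world axes, zero at the start.
- arm.current_torque(): the same for the moment, N m.
- arm.current_width(): finger opening in m.
Only numpy, scipy, OpenCV 4.12 (cv2) and the standard library are available. Lean on these libraries where they do the work, as an engineer would, in place of code of your own. Each camera call takes 0.05 s, during which the arm holds its last target.

TASK

Change the analyser's purge gas over: shut the red-handled ball valve, which now stands open, and then open the blue-handled one, each by a quarter turn right up to its stop. A handle in line with its pipe is open, a handle across its pipe is shut. The two must not be open at the same time, and the yellow-handled valve stays shut.

Things in the scene. Friction and masses are not known exactly. Their poses are not given: they have to be found in the camera images.
- valve_red: red-handled brass ball valve, fixed to the bench on a 190 x 70 mm plate. Origin: bench surface below the handle's pivot, z up. Copper pipe along x, hose nozzle at -x; housing's top 79 mm high. Level lever handle, centre line 112 mm high, its red sleeve 18 mm wide, 16 mm tall, from 40 to 115 mm from the pivot; free air under it down to pipe or plate. Top of valve 124 mm.
- handle_red (a joint): red valve's handle, starts open: rad, 0 to 1.571, hard stops at both ends. 0 shut: handle across the pipe, to the valve's +y; 1.571 open: in line with the pipe, to the valve's -x, above the nozzle. Grows anticlockwise from above, pivot is the valve's origin. Friction 0.25 N m (3 N at 80 mm), no spring, stays where left.
- valve_blue: blue-handled brass ball valve, fixed to the bench on a 190 x 70 mm plate. Origin: bench surface below the handle's pivot, z up. Copper pipe along x, hose nozzle at -x; housing's top 79 mm high. Level lever handle, centre line 112 mm high, its blue sleeve 18 mm wide, 16 mm tall, from 40 to 115 mm from the pivot; free air under it down to pipe or plate. Top of valve 124 mm.
- handle_blue (a joint): blue valve's handle, starts shut: rad, 0 to 1.571, hard stops at both ends. 0 shut: handle across the pipe, to the valve's +y; 1.571 open: in line with the pipe, to the valve's -x, above the nozzle. Grows anticlockwise from above, pivot is the valve's origin. Friction 0.25 N m (3 N at 80 mm), no spring, stays where left.
- valve_yellow: yellow-handled ball valve, a bystander built just like the other two, some 0.2 to 0.6 m from each of them; same size, origin and axes.
- handle_yellow (a joint): handle of the yellow-handled valve. Same joint values: rad, 0 shut (across its pipe), 1.571 open. Starts shut and must stay so.
Things that resemble listed ones, but are neither listed nor needed, are in the scene too. What is shaped like the valve_blue but green is not meant.

How it is judged:
By the outcome, as a careful person would: the job done as asked, in the order asked, and still so for the second after the job is handed in, with the robot touching nothing.
It also fails if it takes over 48 s, if anything falls off the work surface, if the arm or the gripper's body presses on something with over 40 N, if the wrist force passes 120 N, or if a joint passes its speed limit or range.

## Working session

There is one attempt and no reset: what is moved stays moved. The work goes in short steps, each a Python script; the robot and the scene stay as the last script left them, time stands still between calls to the robot, and variables do not carry over. Pictures are saved under pics/ and viewed, and the job is handed in when it is done.

```bash
mkdir -p pics; python3 - <<'E'
from rig import arm
import cv2,numpy as np
for n in("top","side"):
    im=arm.snapshot(n); cv2.imwrite(f"pics/{n}0.png",im[:,:,::-1])
    c=arm.get_calibration(n); print(n,np.round(c["intrinsics"],1).tolist(),np.round(c["cam_to_world"],3).tolist())
print(arm.grip_depth,arm.current_t(),arm.current_width()); print(np.round(arm.current_tool_rot(),3))
E
```

```text
top [[383.8, 0.0, 256.4], [0.0, 383.8, 190.8], [0.0, 0.0, 1.0]] [[0.016, -0.995, 0.101, 0.38], [-1.0, -0.015, 0.012, -0.103], [-0.011, -0.101, -0.995, 1.057], [0.0, 0.0, 0.0, 1.0]]
side [[368.7, 0.0, 252.0], [0.0, 368.7, 193.0], [0.0, 0.0, 1.0]] [[0.932, -0.233, 0.276, 0.163], [-0.362, -0.597, 0.716, -0.903], [-0.002, -0.768, -0.641, 0.816], [0.0, 0.0, 0.0, 1.0]]
0.0188 0.1 0.09132090195763598
[[-0.929  0.371 -0.001]
 [ 0.371  0.929 -0.001]
 [ 0.    -0.001 -1.   ]]
```

View pics/top0.png

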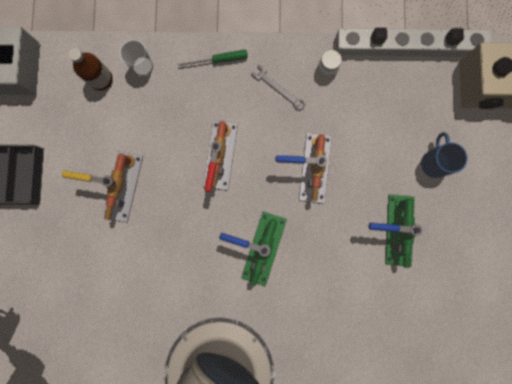

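View pics/side0.png

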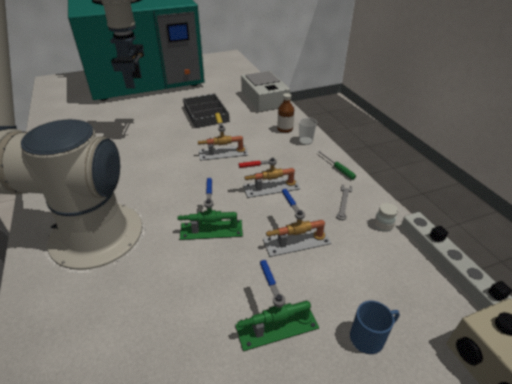

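```bash
cat > h.py <<'E'
from rig import arm
import cv2,numpy as np
def ray(n,px,z):
    c=arm.get_calibration(n);K=np.array(c["intrinsics"]);T=np.array(c["cam_to_world"])
    d=T[:3,:3]@np.linalg.inv(K)@np.r_[px,1.0];o=T[:3,3]
    return o+d*(z-o[2])/d[2]
def proj(n,p):
    c=arm.get_calibration(n);K=np.array(c["intrinsics"]);T=np.linalg.inv(np.array(c["cam_to_world"]))
    q=K@(T[:3,:3]@p+T[:3,3]);return q[:2]/q[2]
HUE={'red':[(0,4),(176,180)],'blue':[(105,125)],'yellow':[(20,30)]}
def blobs(im,col,smin=150,vmin=90):
    h=cv2.cvtColor(im,cv2.COLOR_RGB2HSV);m=np.zeros(im.shape[:2],np.uint8)
    for a,b in HUE[col]: m|=cv2.inRange(h,(a,smin,vmin),(b,255,255))
    n,l,s,c=cv2.connectedComponentsWithStats(m);out=[]
    for i in range(1,n):
        if s[i,4]>25:
            pts=np.argwhere(l==i)[:,::-1].astype(np.float32)
            out.append((s[i,4],c[i],cv2.minAreaRect(pts)))
    return out
E
python3 - <<'E'
from h import *
for n in("top","side"):
    im=cv2.imread(f"pics/{n}0.png")[:,:,::-1].copy()
    for col in HUE:
        for a,c,r in blobs(im,col):
            b=cv2.boxPoints(r);e=sorted([(np.linalg.norm(b[0]-b[1]),(b[0]+b[3])/2,(b[1]+b[2])/2),(np.linalg.norm(b[1]-b[2]),(b[0]+b[1])/2,(b[2]+b[3])/2)],key=lambda t:-t[0])[0]
            w=[ray(n,p,.116)[:2].round(3).tolist() for p in(c,e[1],e[2])]
            print(n,col,a,c.round(1),r[1],w)
t=cv2.imread("pics/top0.png")
cv2.imwrite("pics/crop0.png",cv2.resize(t[110:220,190:350],None,fx=5,fy=5,interpolation=cv2.INTER_CUBIC))
E
```

```text
top red 171 [210.1 176.3] (6.415375232696533, 28.08319854736328) [[0.51, 0.024], [0.475, 0.031], [0.544, 0.018]]
top blue 84 [289.3 158.9] (26.147666931152344, 3.633599281311035) [[0.556, -0.171], [0.558, -0.141], [0.554, -0.206]]
top blue 132 [385.7 227. ] (28.0975341796875, 5.275781631469727) [[0.392, -0.407], [0.392, -0.369], [0.391, -0.437]]
top blue 108 [234.1 240.1] (27.195585250854492, 4.110960483551025) [[0.354, -0.039], [0.364, -0.007], [0.344, -0.07]]
top yellow 148 [ 76.5 175.6] (27.619029998779297, 5.260767459869385) [[0.506, 0.357], [0.512, 0.391], [0.501, 0.323]]
side red 75 [249.3 163.7] (3.5970072746276855, 20.093626022338867) [[0.511, 0.021], [0.477, 0.027], [0.543, 0.016]]
side blue 49 [208.7 186. ] (13.0, 3.0) [[0.355, -0.043], [0.363, -0.009], [0.346, -0.07]]
side blue 58 [288.2 196.5] (16.91835594177246, 3.60555100440979) [[0.558, -0.175], [0.558, -0.141], [0.557, -0.209]]
side blue 129 [267.2 272.5] (24.511783599853516, 5.385164260864258) [[0.392, -0.407], [0.396, -0.37], [0.39, -0.439]]
side yellow 38 [218.1 117.3] (8.731282234191895, 4.365641117095947) [[0.508, 0.36], [0.515, 0.397], [0.503, 0.328]]
```

View pics/crop0.png

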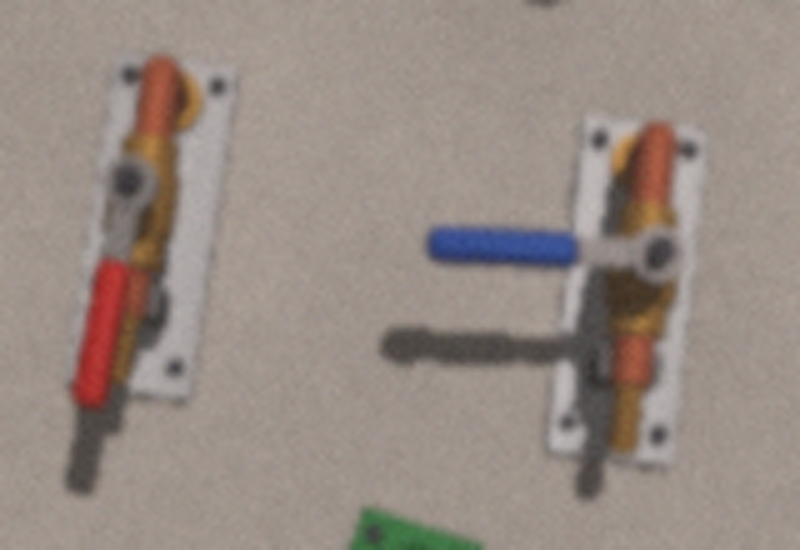

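The purge valve candidates with blue handles are at top-view px (289,159) on a brass/copper valve with a white plate, (234,240) on a green body and (386,227) on a green body. The crop confirms that only (289,159) is a brass valve, so that's the one. Red is at (210,176), handle in line with its pipe. Next I compute the pivots.

```bash
python3 - <<'E'
from h import *
o=lambda u,v:((u+.5)/5-.5+190,(v+.5)/5-.5+110)
for nm,pv,b,a in(("red",o(128,180),(210.1,176.3),None),("blue",o(659,252),o(503,246),None)):
    P=ray("top",pv,.122);C=ray("top",b,.118);d=(C-P)[:2]
    print(nm,P.round(4),C.round(4),np.linalg.norm(d),np.degrees(np.arctan2(d[1],d[0])),"side px",proj("side",P))
for nm,e in(("red",((110,60),(75,395))),("redR",((237,70),(188,402))),("blueL",((585,115),(548,450))),("blueR",((706,130),(672,466)))):
    A,B=[ray("top",o(*p),.006) for p in e];d=(A-B)[:2];print(nm,A[:2].round(3),B[:2].round(3),np.linalg.norm(d),np.degrees(np.arctan2(d[1],d[0])))
s=cv2.imread("pics/side0.png");cv2.imwrite("pics/crops0.png",cv2.resize(s[140:260,220:350],None,fx=5,fy=5,interpolation=cv2.INTER_CUBIC))
E
```

```text
red [0.5858 0.0128 0.122 ] [0.5094 0.0238 0.118 ] 0.0772401857549816 171.81101943513633 side px [271.4965401  158.75802543]
blue [ 0.5534 -0.2501  0.122 ] [ 0.5561 -0.1736  0.118 ] 0.07654939812471752 88.02426221300306 side px [298.71893099 211.59888744]
red [0.68  0.039] [0.49  0.053] 0.1898878691374185 -4.220458354244359
redR [ 0.675 -0.032] [ 0.487 -0.009] 0.18891171899543469 -6.984237156936406
blueL [ 0.652 -0.227] [ 0.464 -0.208] 0.188871025390573 -5.973794155506103
blueR [ 0.644 -0.295] [ 0.456 -0.275] 0.18893361228579192 -5.822266307564993
```

View pics/crops0.png

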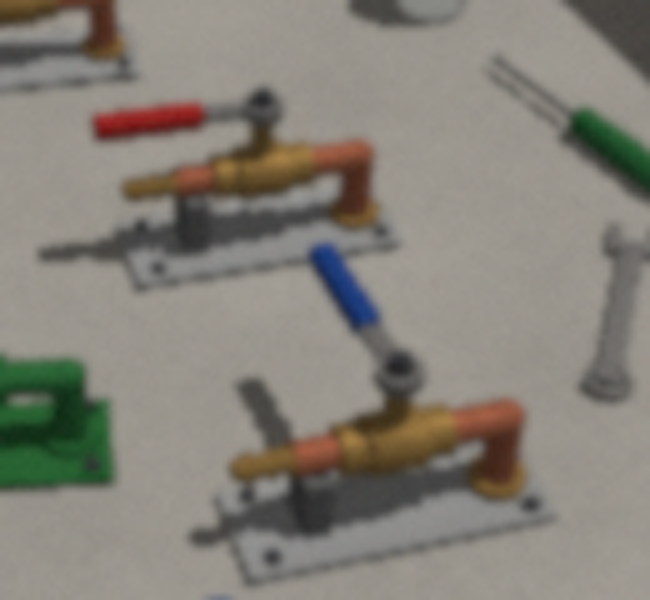

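The side-view pivots reproject to within about 1 px, the sleeve centres are 77 mm out (77.5 expected), and the plates measure 189 mm. I'll push with closed fingers, starting with red.

```bash
cat >> h.py <<'E'
Z=.096
PV={'red':np.array([.585,.013]),'blue':np.array([.5535,-.2505])}
DIR={'red':-1,'blue':1}
def pose(c,th,off,z=Z,r=.088,flip=1):
    t=np.radians(th);u=np.array([np.cos(t),np.sin(t)]);n=DIR[c]*np.array([-u[1],u[0]])
    p=PV[c]+r*u-off*n
    x=np.r_[n*flip,0];zz=np.array([0,0,-1.]);return np.r_[p,z],np.column_stack([x,np.cross(zz,x),zz])
def ftan(c,th):
    t=np.radians(th);return float(arm.current_force()[:2]@(DIR[c]*np.array([-np.sin(t),np.cos(t)])))
E
python3 - <<'E'
from h import *
for c,a,b in(("red",172,84),("blue",88,174)):
  for f in(1,-1):
    for th in(a,b):
      q=arm.solve_ik(*pose(c,th,.03,flip=f)); print(c,f,th,None if q is None else np.round(q,0))
E
```

```text
red 1 172 [ -7.  25. 102.  -0.  53.   1.]
red 1 84 [  4.  30.  91.  -0.  59. 100.]
red -1 172 None
red -1 84 [  4.  30.  91.  -0.  59. -80.]
blue 1 88 [ -21.   33.   85.   -0.   62. -109.]
blue 1 174 [-31.  26.  99.  -0.  55. 155.]
blue -1 88 [-21.  33.  85.  -0.  62.  71.]
blue -1 174 [-31.  26.  99.  -0.  55. -25.]
```

```bash
python3 - <<'E'
from h import *
p=np.array(arm.current_ee_pos());p[2]=.25
arm.move_l(p,feed=.25);arm.grip(0.0)
P,R=pose('red',172,.048,z=.22);arm.move_to(P,R)
P[2]=Z;arm.move_l(P,R,feed=.15)
print("t",arm.current_t(),arm.current_ee_pos(),arm.current_width(),np.round(arm.current_force(),1))
off=.025
arm.move_l(*pose('red',172,off+.002),feed=.08)
for th in(160,145,130,115,102,93):
    arm.move_l(*pose('red',th,off),feed=.1);print(th,round(ftan('red',th),1),end=' ')
print()
th=93
while th>74:
    th-=1.5;arm.move_l(*pose('red',th,off),feed=.05);f=ftan('red',th);print(th,round(f,1),end=' ')
    if f<-14:break
im=arm.snapshot("top");cv2.imwrite("pics/t1.png",cv2.resize(im[90:220,150:350,::-1],None,fx=4,fy=4))
print("t",arm.current_t(),np.round(arm.current_force(),1))
E
```

```text
t 5.175 [ 0.49164063 -0.02225893  0.0966055 ] 0.0002889216512786974 [0.8 0.6 0.8]
160 -0.6 145 0.1 130 -0.9 115 0.2 102 -0.6 93 -0.6 
91.5 0.3 90.0 -0.0 88.5 -1.4 87.0 -0.1 85.5 -0.4 84.0 -0.1 82.5 -0.7 81.0 -0.6 79.5 -0.2 78.0 -0.5 76.5 -0.0 75.0 0.5 73.5 -0.7 t 11.15 [-0.8 -0.2  0.4]
```

View pics/t1.png

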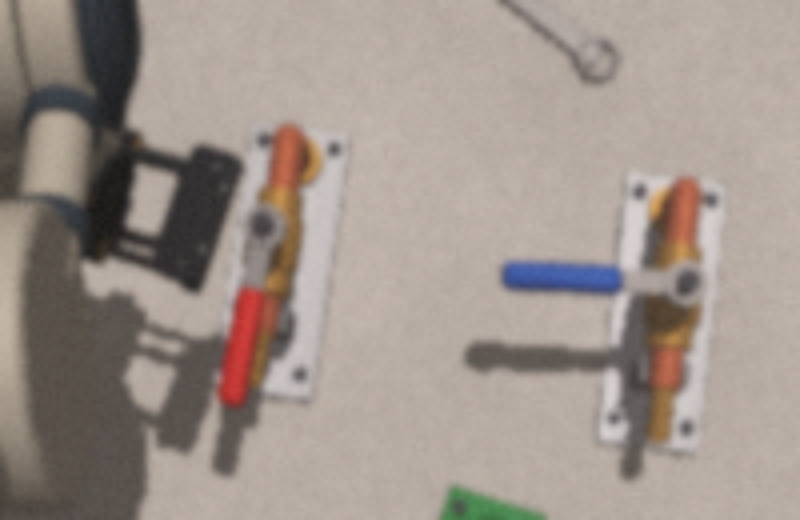

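The red handle hasn't moved and no force registered. Before acting, I'm checking where the tool is.

```bash
python3 - <<'E'
from h import *
p=np.array(arm.current_ee_pos());print(p,np.round(arm.current_tool_rot(),2).tolist(),np.round(arm.current_joint_positions(),1),proj("top",p),proj("side",p),proj("top",pose('red',172,.025)[0]))
for n in("top","side"): cv2.imwrite(f"pics/{n}2.png",arm.snapshot(n)[:,:,::-1])
E
```

```text
[0.58590534 0.10447348 0.09595573] [[0.96, -0.28, -0.0], [-0.28, -0.96, -0.0], [-0.0, 0.0, -1.0]] [  4.4  31.8  87.4   0.   60.8 110.8] [180.52529565 147.29904533] [260.89715803 151.07015859] [220.2987082 183.5325118]
```

View pics/side2.png

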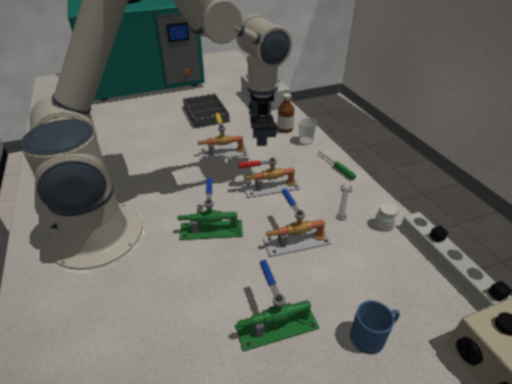

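View pics/top2.png

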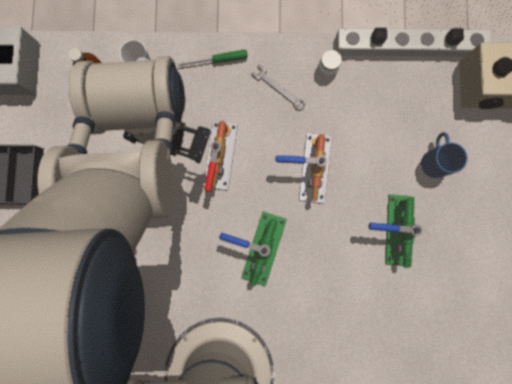

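```bash
python3 - <<'E'
from h import *
print(proj("side",np.array([.232,.58,.189])))
a=cv2.imread("pics/side0.png")[20:120,80:180];b=cv2.imread("pics/side2.png")[80:180,210:310]
def mark(im,p,o):
    im=cv2.resize(im,None,fx=4,fy=4,interpolation=cv2.INTER_CUBIC);q=tuple(int(v) for v in ((np.array(p)-o+.5)*4));cv2.drawMarker(im,q,(0,0,255),0,12,1);return im
p=np.array(arm.current_ee_pos())
cv2.imwrite("pics/cmp.png",np.hstack([mark(a,proj("side",np.array([.232,.58,.189])),np.array([80,20])),mark(b,proj("side",p),np.array([210,80]))]))
E
```

```text
[134.93828785  88.45174247]
```

View pics/cmp.png

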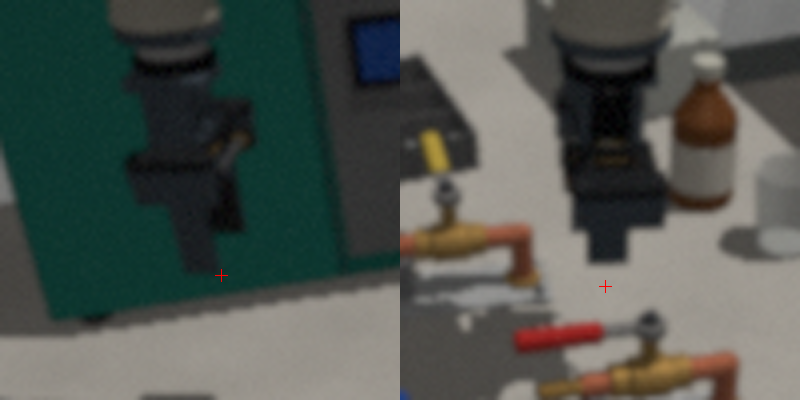

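The side view shows the fingertip's lower edge about 6 px above the reported TCP, so the tips may have passed over the sleeve. I'm quantifying that.

```bash
python3 - <<'E'
from h import *
p=np.array(arm.current_ee_pos())
for z in(.096,.106,.116,.126,.136):print(z,proj("side",np.array([p[0]-.004,p[1]-.0135,z])).round(1))
t=cv2.imread("pics/top2.png")[100:200,130:250];im=cv2.resize(t,None,fx=5,fy=5,interpolation=cv2.INTER_CUBIC)
for z,c in((p[2],(0,0,255)),(.12,(0,255,0)),(.2,(255,0,0))):
    q=(proj("top",np.r_[p[:2],z])-[130,100]+.5)*5;cv2.drawMarker(im,tuple(int(v) for v in q),c,0,12,1)
cv2.imwrite("pics/topc.png",im)
E
```

```text
0.096 [261.3 153.3]
0.106 [261.3 150.9]
0.116 [261.4 148.5]
0.126 [261.4 146. ]
0.136 [261.5 143.5]
```

View pics/topc.png

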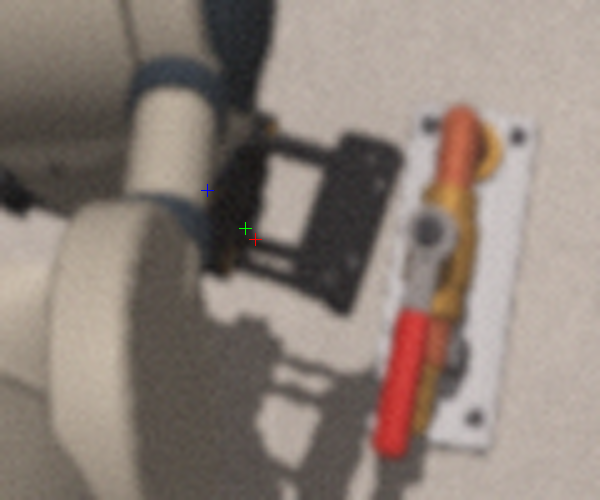

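Both pictures say the real tip height is about 0.125–0.13 m against a reported 0.096, so the true tips sit about 30 mm higher than the TCP reading. That fits passing over the sleeve (top at 120 mm) with zero force. I'll repeat with the reported z at 0.068, which puts the tips at about 0.098, still above the housing.

```bash
sed -i 's/^Z=.*/Z=.068/' h.py; python3 - <<'E'
from h import *
p=np.array(arm.current_ee_pos());p[2]=.15
arm.move_l(p,feed=.25)
P,R=pose('red',172,.052,z=.15);arm.move_to(P,R)
P[2]=Z;arm.move_l(P,R,feed=.15)
print("t",arm.current_t(),np.round(arm.current_ee_pos(),3),np.round(arm.current_force(),1))
cv2.imwrite("pics/s3.png",cv2.resize(arm.snapshot("side")[90:220,190:350,::-1],None,fx=5,fy=4.6))
off=.025
arm.move_l(*pose('red',172,off),feed=.08);print(ftan('red',172))
arm.move_l(*pose('red',160,off),feed=.08);print(ftan('red',160),np.round(arm.current_force(),1))
cv2.imwrite("pics/s4.png",cv2.resize(arm.snapshot("side")[90:220,190:350,::-1],None,fx=5,fy=4.6))
E
```

```text
t 14.1 [ 0.491 -0.026  0.068] [-1.   0.   0.5]
0.09089242979084443
0.16129677536339193 [0.4 0.  0.8]
```

View pics/s3.png

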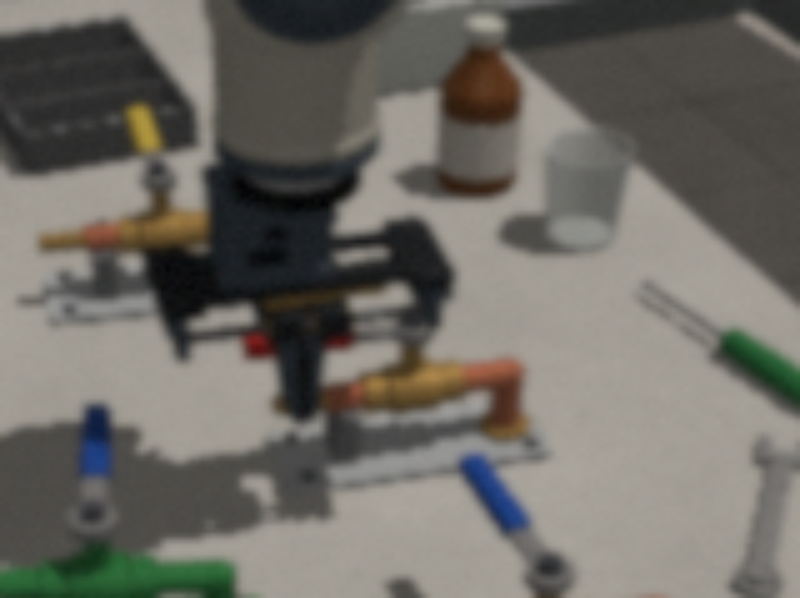

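View pics/s4.png

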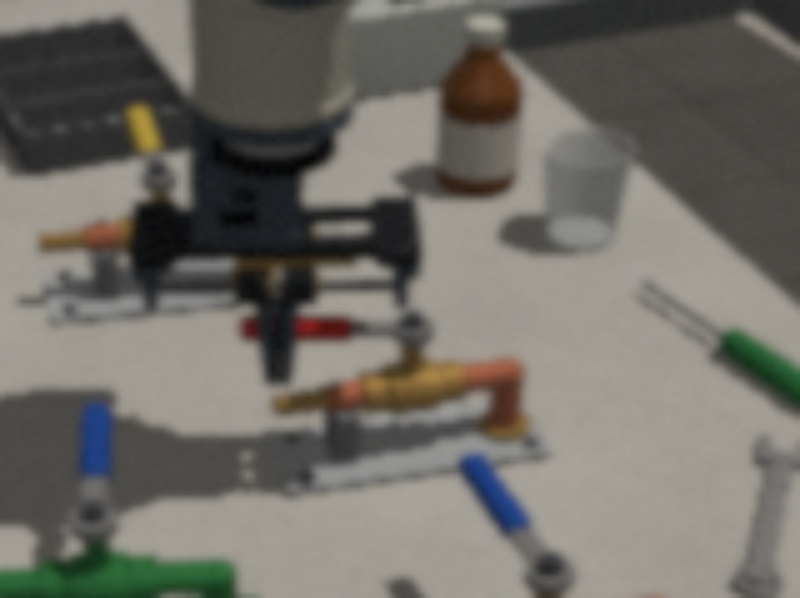

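In s4 the finger is against the sleeve, and the red sleeve has moved about 3 px up the image, from crop row about 340 to 328, so it's turning. I'll continue the sweep.

```bash
python3 - <<'E'
from h import *
off=.025
for th in(145,130,115,103,94):
    arm.move_l(*pose('red',th,off),feed=.12);print(th,round(ftan('red',th),1),end=' ')
th=94
while th>74:
    th-=2;arm.move_l(*pose('red',th,off),feed=.08);f=ftan('red',th);print(th,round(f,1),end=' ')
    if f<-12:break
for n in("top","side"):
    im=arm.snapshot(n);cv2.imwrite(f"pics/{n}5.png",cv2.resize(im[80:220,150:350,::-1],None,fx=4,fy=4))
print("t",arm.current_t(),np.round(arm.current_force(),1))
E
```

```text
145 0.0 130 -0.6 115 0.1 103 -0.0 94 0.3 92 -0.4 90 -1.2 88 -0.2 86 0.2 84 0.3 82 -5.3 80 -21.1 t 18.8167 [-20.7   3.4  14. ]
```

View pics/side5.png

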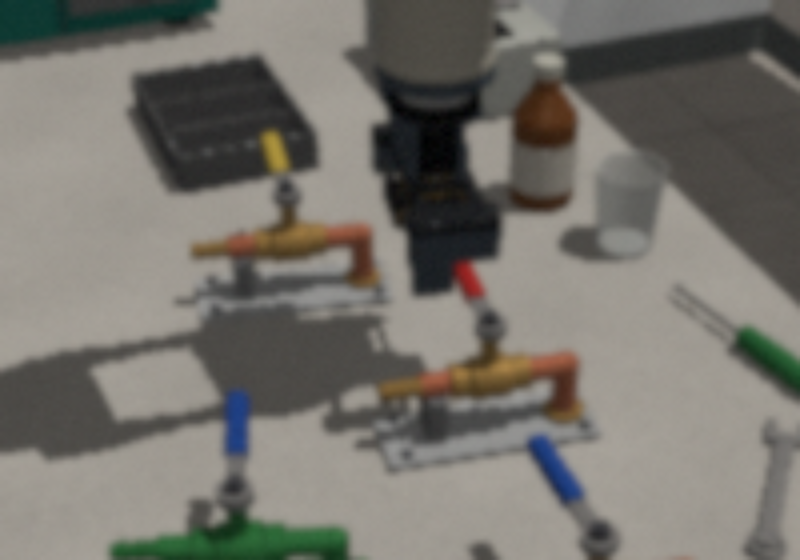

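View pics/top5.png

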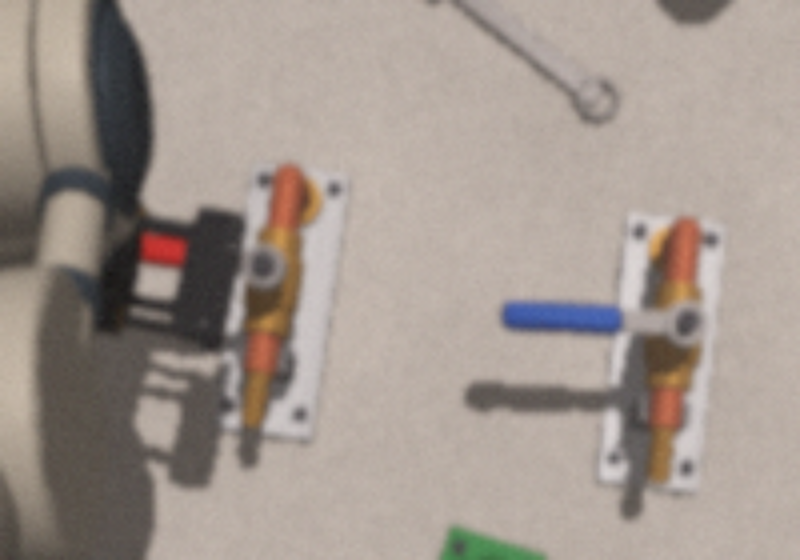

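The red handle lies across its pipe, at side crop (470,280), and the force rose to 21 N at the stop. I'll retreat and do blue.

```bash
python3 - <<'E'
from h import *
arm.move_l(*pose('red',82,.05),feed=.15)
P,R=pose('red',82,.05,z=.16);arm.move_l(P,R,feed=.25)
print("t",arm.current_t())
P,R=pose('blue',88,.052,z=.16,flip=-1);arm.move_to(P,R)
P[2]=Z;arm.move_l(P,R,feed=.15)
f=arm.current_force();print("t",arm.current_t(),np.round(arm.current_ee_pos(),3),np.round(f,1))
im=arm.snapshot("side");cv2.imwrite("pics/s6.png",cv2.resize(im[80:260,170:370,::-1],None,fx=3.3,fy=3.3))
im=arm.snapshot("top");cv2.imwrite("pics/t6.png",cv2.resize(im[80:260,150:400,::-1],None,fx=3,fy=3))
for a,c,r in blobs(im,"red"):
    print("red blob",a,c,ray("top",c,.118))
E
```

```text
t 19.6667
t 21.5083 [ 0.609 -0.164  0.069] [ 0.3  0.1 -0.3]
red blob 152 [185.07236842 141.75      ] [0.59541179 0.08885811 0.118     ]
```

View pics/s6.png

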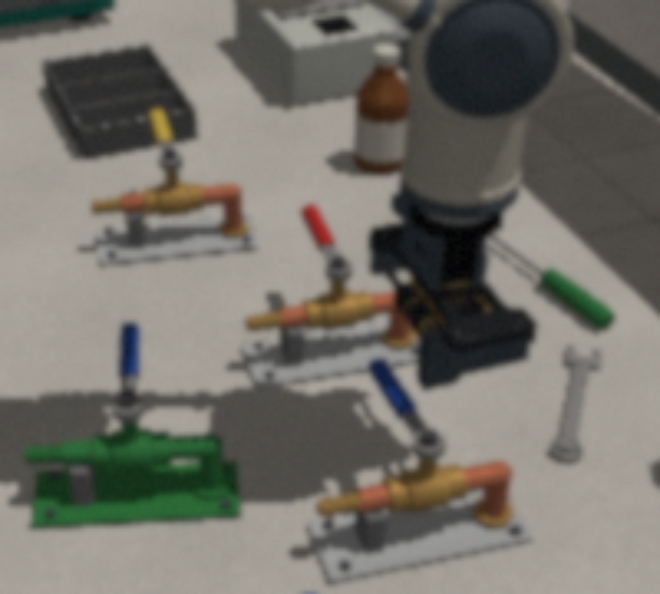

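View pics/t6.png

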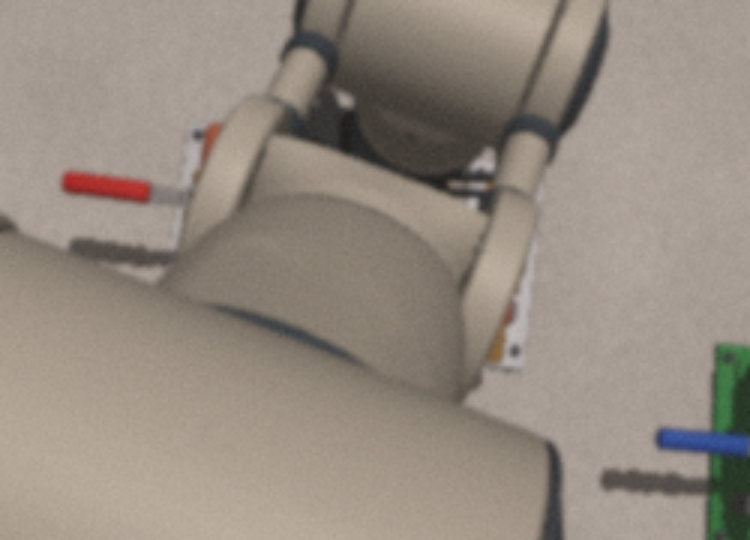

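Red now sits at about 82° in the world frame, 90° from its start at 172°. The pusher is on the +x side of the blue handle, so I'll sweep it.

```bash
python3 - <<'E'
from h import *
off=.025
G=lambda th,o=off:pose('blue',th,o,flip=-1)
arm.move_l(*G(88,.027),feed=.08)
for th in(100,115,130,145,157,166):
    arm.move_l(*G(th),feed=.12);print(th,round(ftan('blue',th),1),end=' ')
th=166
while th<190:
    th+=2;arm.move_l(*G(th),feed=.08);f=ftan('blue',th);print(th,round(f,1),end=' ')
    if f<-12:break
print("t",arm.current_t(),np.round(arm.current_force(),1))
cv2.imwrite("pics/s7.png",cv2.resize(arm.snapshot("side")[80:260,170:370,::-1],None,fx=3.3,fy=3.3))
E
```

```text
100 -0.1 115 -0.3 130 0.4 145 -0.2 157 -0.4 166 0.2 168 0.6 170 0.0 172 -0.6 174 -0.2 176 -25.6 t 25.5667 [ 9.7 25.   4.5]
```

View pics/s7.png

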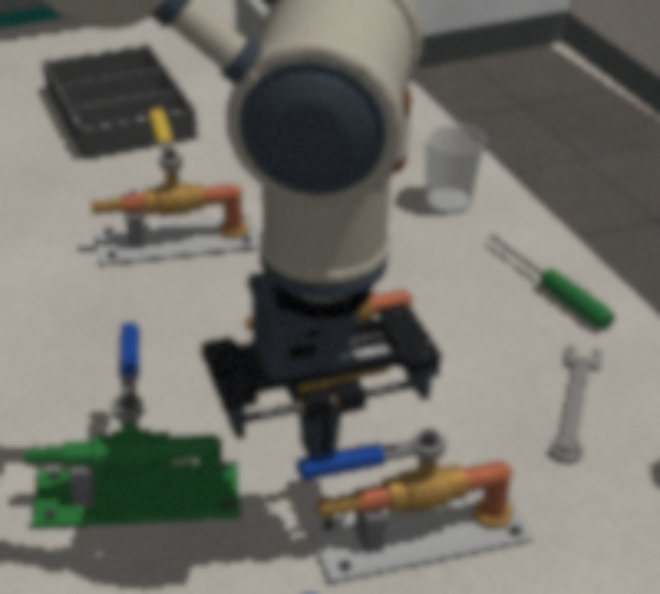

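```bash
python3 - <<'E'
from h import *
arm.move_l(*pose('blue',176,.05,flip=-1),feed=.12)
P,R=pose('blue',176,.05,z=.2,flip=-1);arm.move_l(P,R,feed=.25)
p=[.232,.58,.25];arm.move_to(p,np.array([[-.929,.371,0],[.371,.929,0],[0,0,-1.]]))
for n in("top","side"):
    im=arm.snapshot(n);cv2.imwrite(f"pics/{n}8.png",im[:,:,::-1])
    for col in HUE:
        for a,c,r in blobs(im,col):print(n,col,a,c.round(1),ray(n,c,.118)[:2].round(4))
    for c,b in(("red","red"),("blue","blue")):
        for a,ce,r in blobs(im,b):
            d=ray(n,ce,.118)[:2]-PV[c]
            if np.linalg.norm(d)<.1:print(c,np.linalg.norm(d),np.degrees(np.arctan2(d[1],d[0])))
print(arm.current_t(),np.round(arm.current_force(),1))
t=cv2.imread("pics/top8.png");cv2.imwrite("pics/top8c.png",cv2.resize(t[110:270,50:350],None,fx=2.6,fy=2.6,interpolation=cv2.INTER_CUBIC))
E
```

```text
top red 153 [185.1 141.7] [0.5955 0.0889]
top blue 98 [317.7 191.4] [ 0.476  -0.2415]
top blue 134 [385.6 226.9] [ 0.3918 -0.4062]
top blue 102 [233.8 240. ] [ 0.3542 -0.0383]
top yellow 147 [ 76.7 175.6] [0.5061 0.3553]
red 0.07663247898074321 82.13226482611952
blue 0.0779714870555117 173.40154985708426
side red 38 [265.8 148.3] [0.5953 0.0831]
side blue 48 [208.8 185.8] [ 0.3543 -0.0443]
side blue 99 [272.9 218.9] [ 0.4769 -0.247 ]
side blue 127 [267.2 272.4] [ 0.3918 -0.4076]
side yellow 37 [218.1 117.3] [0.5072 0.3557]
red 0.07087674851558254 81.648975027859
blue 0.07672592179414905 177.41518811832938
29.6083 [-0.4  0.9 -0.8]
```

View pics/top8c.png

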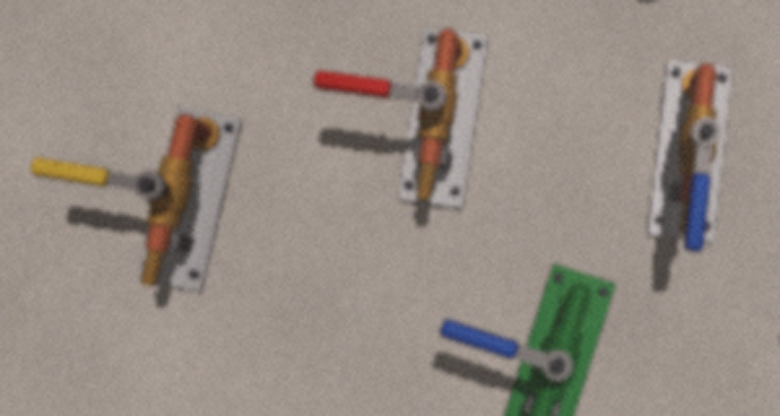

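View pics/side8.png

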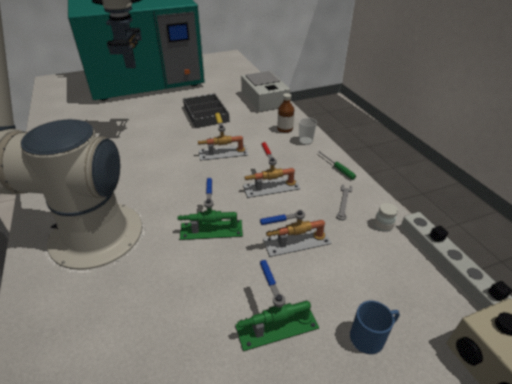

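Red is across its pipe and blue is in line with its pipe, above the nozzle. The yellow sleeve is still at px (76.7,175.6), against (76.5,175.6) at the start. The green valves haven't moved and the arm is clear, so I'm handing in.

```bash
python3 -c "
from rig import arm
arm.sign_off();print(arm.current_t())"
```

```text
the job is handed in; nothing more can be done
the job is handed in; nothing more can be done
```

I shut the red valve first, then opened the blue one, pushing each handle with closed fingers until it met its stop. The job was handed in at about 29.6 s of the 48 s allowed.

- **Red:** the push force rose to 21 N at the stop. The handle turned from about 172° to 82°, a full quarter turn, and now lies across its pipe.
- **Blue:** the push force rose to 26 N at the stop. The handle is now in line with its pipe. The top camera puts it at 173° and the side camera at 177°; it started at about 88° in the top view, 89° in the side view.
- **Other valves:** the yellow valve is still shut and the two green ones are where they were. The arm was parked clear, reading about 1 N or less.

**What failed or disagreed:**
- **First red sweep:** it passed over the handle without touching it. In the pictures the fingertips sit about 30 mm higher than the reported TCP height, so I repeated the sweep lower. I did not find the cause of that offset.
- **Blue end angle:** the two cameras differ by about 4°, which I put down to small image blobs. I relied on the clear force rise as proof that the handle reached its stop.

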